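# Stack a filter holder in its assembly fixture

### The job

The steel body of a membrane filter holder already sits in the pocket of the aluminium assembly fixture. Set the white spacer ring flat on the body between the fixture's four posts, let go of it, and then set the red top disc on the spacer with its hose stub up. Both must lie flat and fully down inside the posts, the body still in its pocket; the blue ring is not part of this holder.

Things in the scene. Friction and masses are not known exactly. Their poses are not given: they have to be found in the camera images.
- fixture: Fixed aluminium plate 110x110x12 mm (all sizes in mm); origin: centre of underside, z up. Pocket on its z axis: floor 12 above origin, rim bore 62, outside 74, top at 18. Four dark posts, 16 thick, at x, y = +-26.9, straight to 58 above origin, coned to 5 thick at 70. Gaps 37 wide between neighbouring posts, centred on its x and y axes: fingers closing along its x or y pass down two opposite gaps.
- holder_body: Loose round steel body, 52 mm diameter, 24 mm high with a dark band round it, already standing in the fixture's pocket with up to 6 mm play from centre. Origin: centre of its underside, z up; 200 g. Seated, its top is 36 mm above the worktop.
- spacer: Loose white plastic ring lying flat on the worktop: outside 52 mm, bore 36 mm, 20 mm high, about 60 g. Origin on its axis in its underside, z up; any yaw is right; grip it across the outside. Seated on the body its origin is 36 mm above the worktop. (The unwanted blue ring nearby is as wide but only 12 mm high.)
- top_disc: Loose red plastic disc lying flat on the worktop, 52 mm diameter, 12 mm thick, with a round hose stub 18 mm thick rising from its centre to 44 mm above its underside; about 60 g. Origin: centre of its underside, z up along the stub; grip it by the stub, any yaw is right. Seated on the spacer its origin is 56 mm above the worktop.
There are look-alikes about, which are no part of the job. Leave any brown, purple or turquoise look-alike of the holder_body alone.

How it is judged:
By the outcome, as a careful person would: the job done as asked, in the order asked, and still so for the second after the job is handed in, with the robot touching nothing.
It also fails if it takes over 45 s, if anything falls off the work surface, if the arm or the gripper's body presses on something with over 40 N, if the wrist force passes 120 N, or if a joint passes its speed limit or range.

### The arm

A 6-joint arm with a two-finger parallel gripper is mounted at the origin on a cart in front of the work surface, level with it; the furniture and walls round the work are solid. World frame = base frame: x ahead of the robot, y to its left, z up, the work surface at z = 0. Lengths are in mm, angles in degrees, forces in N, time in s.
With the tool pointing down it reaches from about 250 to 800 mm from the base axis. Payload 8.5 kg.
Tool frame: the origin (TCP) lies midway between the tips of the shut fingers; the grasp point (between the pads) lies 19 mm behind it (manip.pinch_z is the distance from the TCP to the grasp point, in mm); z points along the fingers, y is the line along which they close (so a half turn about z gives the same grasp; the last joint's range is limited). The gripper opens to 85 mm and grips with 20 to 120 N. Pads are 22 mm wide; open, the fingers measure 114 mm over their backs; the gripper's body (76 mm by 85 mm) begins 54 mm behind the grasp point. The pads swing forward as they close: fully open they stand 13 mm farther back than shut.
Start: joints at [-75, 13.648, -0.773, 75.585, 0, 90], TCP at [135.866, -507.065, 195.276] pointing down, gripper open.
Joint ranges: [-152.45, 152.45], [-59.26, 108.67], [-65.41, 83.53], [-104.44, 129.93], [-82.83, 76.93], [-180, 180]. Speed limits (degrees/s): [127.2, 127.2, 159.86, 180, 180, 180].

### API

Orientations are given as [roll, pitch, yaw] about the fixed x, y, z axes, in that order (R = Rz(yaw) Ry(pitch) Rx(roll)).
In Python, from bench import manip gives the robot as it stands. The module is installed in compiled form; this text tells all that it offers.
- The arm moves only by the tool servo_tool, never from a script. Its argument "commands" is a list of rows, each a list of 7 numbers: the shift along the tool's x, y, z in m, then the turn, a rotation vector about the tool's x, y, z in rad, then the closure, from -1 (fully open) to 1 (shut). A call has 1 to 20 rows; each row is the pose to reach, as a shift and turn from the pose commanded when the call began, along the tool's axes at that moment; what a row does not reach only later rows make up. A row lasts 1/8 s, in which the tool goes at most 62.5 mm and 10.7 degrees, less where a joint would pass 70% of its speed; a pose out of reach is approached as far as the arm can. A call with a gripper value outside its range is refused whole. The fingers move at their own pace and stop on an object; "squeeze" is the grip in N (left out, the last holds). Time passes only in rows, so rows that repeat a pose let the fingers close. It gives the time, the measured TCP pose, the force, the opening and the grip force at its end, in the units of the state.
- manip.sense(): the state, without advancing time (a new reading comes with each control period).
- manip.camera(name): name is "scene" or "top"; returns a dict with "color" (400x640x3 uint8, blue, green, red), "range_z" (400x640 float32, mm along the optical axis (not along the pixel's ray), 0 where there is no reading), "vertical_fov" (degrees; the focal length in pixels is half the picture's height over the tangent of half this angle, whatever the lens; pixels are square), "cx", "cy" (the principal point, pixels), "R" (3x3) and "t" (3): a world point X has camera coordinates R X + t. Camera axes: x right, y down, z forward; pixel columns grow to the right and rows downward; lengths in mm; the calibration is good to about 2 mm. A picture is of the moment at which its call begins.
- manip.job_done(): hands the job in; it is judged then, once.
The state is a dict: "time": time; "joint_positions": joint angles; "joint_vel": joint speeds; "effort": joint torques, N m; "tool_pos": TCP position; "ee_rot": TCP orientation; "contact_force": force on the tool from outside, world axes, zero at the start; "moment": the same for the moment, N m; "grip_width": opening from 0.0 (shut) to 1.0 (fully open); "grasp_force": force on a finger pad.
Only numpy, scipy, OpenCV 4.12 (cv2) and the standard library are available. Lean on these libraries where they do the work, as an engineer would, in place of code of your own. Each camera call takes 0.05 s, during which the arm holds its last target. There are 200 camera calls.

## Working session

There is one attempt and no reset: what is moved stays moved. The work goes in short steps, Python scripts to look and compute and a tool call to move; the robot and the scene stay as the last step left them, time stands still between calls to the robot, and variables do not carry over. Pictures are saved under pics/ and viewed, at most 12 in all, crops included, and the job is handed in when it is done.

Besides the shell and the picture viewer there is one more tool, called after "Request:" as name(argument=value, ...), one argument or row to a line, values as JSON. servo_tool: Moves the arm, as the interface text tells. Its arguments: {"type":"object","properties":{"commands":{"type":"array","items":{"type":"array","items":{"type":"number"}}},"squeeze":{"type":"number"}},"required":["commands"]}

```bash
mkdir -p pics; cat > h.py <<'E'
import numpy as np, cv2
from bench import manip
def cam(n):
    c=manip.camera(n); c['f']=200/np.tan(np.radians(c['vertical_fov'])/2); c['R']=np.array(c['R']);c['t']=np.array(c['t']); return c
def points(c):
    v,u=np.mgrid[0:400,0:640]; z=c['range_z']
    P=np.dstack([(u-c['cx'])/c['f']*z,(v-c['cy'])/c['f']*z,z])
    return (P-c['t'])@c['R']   # R^T (p-t)
def ray(c,u,v,h):
    d=c['R'].T@np.array([(u-c['cx'])/c['f'],(v-c['cy'])/c['f'],1]); o=-c['R'].T@c['t']
    return o+d*(h-o[2])/d[2]
E
python3 - <<'E'
from h import *
for n in('scene','top'):
    c=cam(n); cv2.imwrite(f'pics/{n}0.png',c['color']); print(n,c['f'],c['cx'],c['cy'],(-c['R'].T@c['t']).round(),c['R'].round(3).tolist(),(c['range_z']>0).mean())
    np.savez(f'{n}0.npz',**c)
s=manip.sense();print(s)
E
```

```text
scene 375.9267176023799 325.0262118121637 202.33788849064055 [143. 673. 644.] [[-0.841, -0.541, 0.019], [-0.346, 0.51, -0.788], [0.416, -0.669, -0.615]] 0.995875
top 486.79773047932616 333.23234035145975 200.3360670246114 [ 4.150e+02 -1.000e+00  1.357e+03] [[0.02, -1.0, -0.012], [-0.995, -0.019, -0.096], [0.096, 0.014, -0.995]] 0.99614453125
{'time': 0.1, 'joint_positions': array([-7.49975987e+01,  1.36773433e+01, -8.11620544e-01,  7.55845503e+01,
       -5.76880757e-04,  8.99992711e+01]), 'joint_vel': array([ 0.00767022, -0.06670662,  0.00493683, -0.0096444 , -0.05379547,
        0.0186632 ]), 'effort': array([-1.08602678e-04, -5.39721787e+01,  3.46996522e+01,  1.34975681e-02,
       -2.81133964e-05, -1.40591658e-05]), 'tool_pos': array([ 135.78973817, -506.70259237,  194.74690152]), 'ee_rot': array([-1.79926486e+02,  5.75945117e-04,  1.50031309e+01]), 'contact_force': array([-0.97971541, -0.12894735,  0.18697395]), 'moment': array([-0.02019769,  0.02242137,  0.00970768]), 'grasp_force': 0.0, 'grip_width': 1.0007852637408328}
```

View pics/scene0.png

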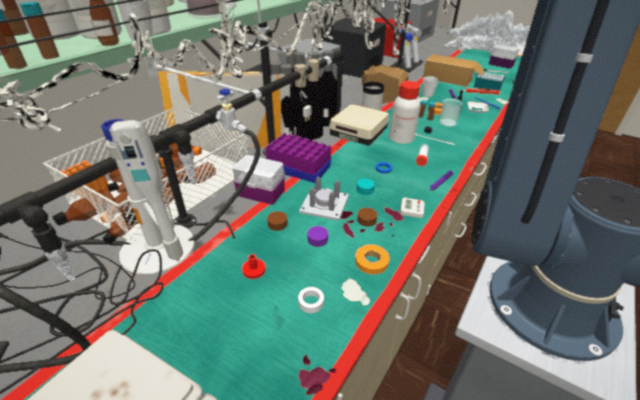

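View pics/top0.png

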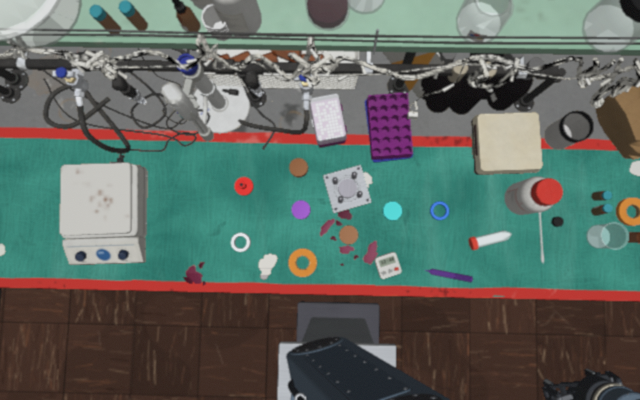

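The scene view shows the white ring at (311,299), the red disc at (254,268) and the fixture at (325,200). In the top view they are at (240,242), (243,186) and (347,188). The brown, purple and turquoise pucks, the orange ring and the blue ring are to be left alone.

```bash
cat > m.py <<'E'
from h import *
def blob(c,lo,hi,box,minA=15):
    hsv=cv2.cvtColor(c['color'],cv2.COLOR_BGR2HSV); m=cv2.inRange(hsv,np.array(lo),np.array(hi))
    k=np.zeros_like(m); x0,y0,x1,y1=box; k[y0:y1,x0:x1]=m[y0:y1,x0:x1]
    n,l,s,ce=cv2.connectedComponentsWithStats(k)
    return [(ce[i].round(2).tolist(),s[i].tolist(),l==i) for i in range(1,n) if s[i,4]>=minA]
E
python3 - <<'E'
from m import *
C={n:dict(np.load(n+'0.npz')) for n in('scene','top')}
W=([0,0,150],[180,70,255]);Rd=([0,150,90],[8,255,255]);D=([0,0,0],[180,120,95])
for n,l,(lo,hi),box in [('top','spacer',W,(222,225,258,260)),('scene','spacer',W,(292,280,330,316)),('top','disc',Rd,(225,170,262,205)),('scene','disc',Rd,(238,250,272,285)),
   ('top','plate',([0,0,90],[180,70,255]),(318,160,380,218)),('scene','plate',([0,0,90],[180,70,255]),(295,170,352,222)),('top','posts',D,(325,166,370,210)),('scene','posts',D,(300,170,350,212))]:
    c=C[n];P=points(c)
    for ce,s,m in blob(c,lo,hi,box,6):
        p=P[m]; print(n,l,ce,s,'h pct',np.percentile(p[:,2],[10,50,90,98]).round(),'med',np.median(p,0).round(1))
        if l in('spacer','disc'):
            ys,xs=np.where(m); h=cv2.convexHull(np.c_[xs,ys].astype(np.int32)); e=cv2.minEnclosingCircle(h)
            print('   ',{z:ray(c,*ce,z).round(1).tolist() for z in(10,12,20)})
            zc=p[:,2]; q=p[(zc>(14 if l=='spacer' else 7))&(zc<(26 if l=='spacer' else 17))]; print('   top pts',len(q),q.mean(0).round(1),q.min(0).round(),q.max(0).round())
out=[]
a=C['top']['color'][155:225,310:390]; b=C['scene']['color'][165:225,290:360]
cv2.imwrite('pics/fx.png',np.hstack([cv2.resize(a,(400,350),interpolation=cv2.INTER_CUBIC),cv2.resize(b,(400,350),interpolation=cv2.INTER_CUBIC)]))
E
```

```text
top spacer [239.73, 241.92] [230, 232, 20, 21, 208] h pct [ 0. 17. 22. 25.] med [424.5 274.3  17.4]
    {10: [424.7, 274.5, 10.0], 12: [424.7, 274.0, 12.0], 20: [424.6, 272.4, 20.0]}
   top pts 140 [424.3 271.1  19.2] [400. 247.  14.] [449. 298.  25.]
scene spacer [310.54, 299.26] [298, 287, 26, 26, 471] h pct [ 2. 16. 20. 21.] med [420.  275.2  16. ]
    {10: [421.7, 272.8, 10.0], 12: [420.8, 274.1, 12.0], 20: [417.3, 279.1, 20.0]}
   top pts 266 [419.4 274.5  18.5] [394. 248.  14.] [445. 299.  22.]
top disc [243.55, 185.73] [235, 177, 18, 18, 245] h pct [ 9. 13. 42. 47.] med [579.2 267.1  12.8]
    {10: [581.3, 269.9, 10.0], 12: [581.1, 269.5, 12.0], 20: [580.1, 267.9, 20.0]}
   top pts 187 [580.5 268.3  12. ] [557. 245.   7.] [606. 293.  17.]
scene disc [253.28, 267.33] [242, 255, 23, 23, 375] h pct [ 9. 12. 40. 44.] med [571.2 277.2  11.6]
    {10: [577.4, 271.7, 10.0], 12: [576.0, 273.0, 12.0], 20: [570.5, 278.0, 20.0]}
   top pts 257 [573.  275.6  11.1] [550. 246.   7.] [603. 296.  17.]
top plate [347.78, 188.29] [323, 165, 50, 53, 1689] h pct [ 6. 13. 38. 67.] med [579.2 -21.2  13.1]
scene plate [324.43, 201.9] [299, 177, 50, 43, 1225] h pct [ 8. 14. 52. 66.] med [562.5   4.3  14. ]
top posts [353.27, 176.36] [352, 175, 4, 4, 11] h pct [46. 60. 63. 65.] med [606.7 -34.4  59.7]
top posts [334.36, 181.64] [333, 180, 4, 4, 11] h pct [48. 59. 64. 65.] med [591.1  16.6  59.4]
top posts [358.45, 194.82] [357, 193, 4, 4, 11] h pct [54. 59. 65. 66.] med [556.3 -48.8  59. ]
top posts [340.0, 200.5] [339, 200, 3, 2, 6] h pct [59. 62. 70. 72.] med [ 5.397e+02 -4.000e-01  6.200e+01]
scene posts [346.0, 211.0] [343, 211, 7, 1, 7] h pct [-0.  2.  3.  4.] med [510.2 -25.1   2. ]
```

View pics/fx.png

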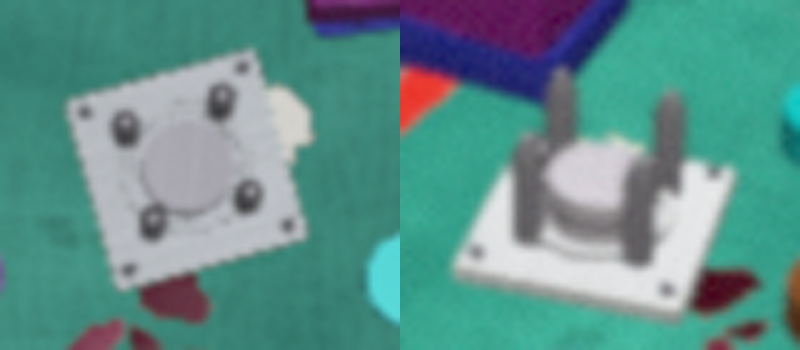

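The crop shows the plate corners and the four posts clearly. In the top view the corners are at crop (67,101), (252,50), (306,237) and (120,290), and the body sits near the centre at (188,167). In the scene view the left and right corners are at (53,265) and (338,172), and the post tips at (162,68), (271,92), (128,135) and (238,158).

```bash
python3 - <<'E'
from m import *
C={n:dict(np.load(n+'0.npz')) for n in('scene','top')}
T=lambda x,y,z:ray(C['top'],310+x/5-.4,155+y/5-.4,z)
S=lambda x,y,z:ray(C['scene'],290+x/5.714-.4,165+y/5.833-.4,z)
c=[T(*q,12) for q in((67,101),(252,50),(306,237),(120,290))]
print('top plate',np.mean(c,0).round(1),[np.linalg.norm(c[i]-c[i-1]).round() for i in range(4)])
print('edge dirs',[np.degrees(np.arctan2(*(c[i]-c[i-1])[[1,0]])).round(1)%90 for i in range(4)])
print('top posts',np.mean([T(*q,66) for q in((125,125),(222,100),(248,193),(153,220))],0).round(1))
print('top posts tops @70?',[T(*q,66).round().tolist() for q in((125,125),(222,100),(248,193),(153,220))])
print('top body',T(188,167,36).round(1))
p=[S(*q,70) for q in((162,68),(271,92),(238,158),(128,135))]
print('scene posts',np.mean(p,0).round(1),[np.linalg.norm(p[i]-p[i-1]).round() for i in range(4)],[np.degrees(np.arctan2(*(p[i]-p[i-1])[[1,0]])).round(1)%90 for i in range(4)])
print('scene plate',(S(53,265,12)/2+S(338,172,12)/2).round(1),'diag',np.linalg.norm(S(53,265,12)-S(338,172,12)).round())
m=C['top']['range_z'];P=points(C['top'])
# tall obstacles within the work area
g=(P[...,0]>300)&(P[...,0]<720)&(P[...,1]>-150)&(P[...,1]<400)&(P[...,2]>25)
n,l,s,ce=cv2.connectedComponentsWithStats(g.astype(np.uint8))
for i in range(1,n):
    if s[i,4]>20:
        q=P[l==i];print(q.min(0).round(),q.max(0).round())
E
```

```text
top plate [579.  -18.8  12. ] [np.float64(110.0), np.float64(107.0), np.float64(109.0), np.float64(107.0)]
edge dirs [np.float64(16.8), np.float64(16.599999999999994), np.float64(16.80000000000001), np.float64(17.099999999999994)]
top posts [577.6 -18.4  66. ]
top posts tops @70? [[596.0, 15.0, 66.0], [610.0, -37.0, 66.0], [560.0, -51.0, 66.0], [545.0, -1.0, 66.0]]
top body [577.2 -19.5  36. ]
scene posts [575.6 -17.3  70. ] [np.float64(56.0), np.float64(55.0), np.float64(54.0), np.float64(53.0)] [np.float64(17.5), np.float64(13.199999999999989), np.float64(15.299999999999997), np.float64(15.0)]
scene plate [573.2 -15.5  12. ] diag 155.0
[415.  -1.  51.] [ 720.  377. 1357.]
[415.  -1.  85.] [ 720.  168. 1357.]
[415. -14.  25.] [ 720.   68. 1357.]
[ 415. -150.   25.] [ 7.200e+02 -1.000e+00  1.357e+03]
[415.  -1.  25.] [ 660.  140. 1357.]
[609.  93.  25.] [638. 123.  30.]
[605. -43.  26.] [618. -29.  73.]
[415.  -1.  27.] [ 604.   20. 1357.]
[415. -60.  25.] [ 602.    6. 1357.]
[415.  -1.  26.] [ 588.  279. 1357.]
[498. 114.  25.] [537. 131.  29.]
[415. -46.  25.] [ 4.600e+02 -1.000e+00  1.357e+03]
[415. -16.  25.] [ 4.550e+02 -1.000e+00  1.357e+03]
```

```bash
cat > go.py <<'E'
import sys
from h import *
from scipy.spatial.transform import Rotation as Ro
s=manip.sense(); R=Ro.from_euler('xyz',s['ee_rot'],degrees=True)
x,y,z,yaw=map(float,sys.argv[1:5])
print('shift m',(R.inv().apply(np.array([x,y,z])-s['tool_pos'])/1000).round(4),'turn rad',(R.inv()*Ro.from_euler('xyz',[180,0,yaw],degrees=True)).as_rotvec().round(4))
E
python3 go.py 430 -120 230 60
```

```text
shift m [ 0.3843 -0.2974 -0.0349] turn rad [-1.200e-03 -5.000e-04 -7.853e-01]
```

Request:
servo_tool(
  commands=[
    [0.384, -0.297, -0.035, 0, 0, -0.785, -1],
    [0.384, -0.297, -0.035, 0, 0, -0.785, -1],
    [0.384, -0.297, -0.035, 0, 0, -0.785, -1],
    [0.384, -0.297, -0.035, 0, 0, -0.785, -1],
    [0.384, -0.297, -0.035, 0, 0, -0.785, -1],
    [0.384, -0.297, -0.035, 0, 0, -0.785, -1],
    [0.384, -0.297, -0.035, 0, 0, -0.785, -1],
    [0.384, -0.297, -0.035, 0, 0, -0.785, -1],
    [0.384, -0.297, -0.035, 0, 0, -0.785, -1],
    [0.384, -0.297, -0.035, 0, 0, -0.785, -1],
  ],
)

```text
time: 1.35
tool_pos: [429.5, -120.8, 230.0]
ee_rot: [-179.9, 0.0, 60.0]
contact_force: [0.5, -0.1, -0.1]
grip_width: 1.003
grasp_force: 0.0
```

```bash
python3 go.py 422 273 110 106.5;python3 -c "
from h import *;print(manip.sense()['joint_positions'].round(1))"
```

```text
shift m [ 0.3375 -0.2031  0.12  ] turn rad [-1.10e-03  1.00e-04 -8.11e-01]
[-15.7   5.3  -6.   78.7  -0.  104.3]
```

Request:
servo_tool(
  commands=[
    [0.337, -0.203, 0.12, 0, 0, -0.811, -1],
    [0.337, -0.203, 0.12, 0, 0, -0.811, -1],
    [0.337, -0.203, 0.12, 0, 0, -0.811, -1],
    [0.337, -0.203, 0.12, 0, 0, -0.811, -1],
    [0.337, -0.203, 0.12, 0, 0, -0.811, -1],
    [0.337, -0.203, 0.12, 0, 0, -0.811, -1],
    [0.337, -0.203, 0.12, 0, 0, -0.811, -1],
    [0.337, -0.203, 0.12, 0, 0, -0.811, -1],
    [0.337, -0.203, 0.12, 0, 0, -0.811, -1],
    [0.337, -0.203, 0.12, 0, 0, -0.811, -1],
  ],
)

```text
time: 2.6
tool_pos: [423.2, 271.1, 110.8]
ee_rot: [180.0, -0.0, 106.3]
contact_force: [-0.3, -1.2, -0.6]
grip_width: 0.998
grasp_force: 0.0
```

```bash
python3 go.py 422 273 2 106.5; python3 - <<'E'
from h import *
ims=[]
for n in('scene','top'):
    c=cam(n); np.savez(n+'1.npz',**c); p=c['R']@np.array([422,273,60])+c['t']; u,v=(p[:2]/p[2]*c['f']+[c['cx'],c['cy']]).astype(int)
    print(n,u,v); ims.append(cv2.resize(c['color'][v-50:v+50,u-40:u+40],(400,500),interpolation=cv2.INTER_CUBIC))
cv2.imwrite('pics/a.png',np.hstack(ims))
E
```

```text
shift m [ 0.0021 -0.0007  0.1088] turn rad [ 0.0005 -0.     -0.0031]
scene 310 283
top 236 242
```

View pics/a.png

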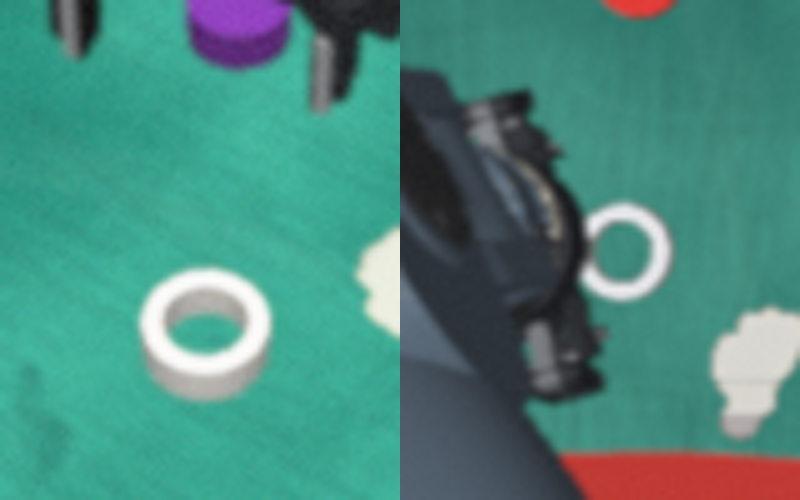

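The left crop shows the ring below the open fingers, with the fingertips at crop (75,55) and (320,110). The right crop shows the gripper offset to the left, which is parallax. I'll check the fingertips numerically against the TCP.

```bash
python3 - <<'E'
from h import *
c=dict(np.load('scene1.npz')); 
for z in(115,123,128):
    a=ray(c,270+75/5-.4,233+55/5-.4,z);b=ray(c,270+320/5-.4,233+108/5-.4,z);print(z,a.round(),b.round(),(a/2+b/2).round(1),np.linalg.norm(a-b).round(1))
E
```

```text
115 [496. 256. 115.] [399. 226. 115.] [447.2 240.9 115. ] 101.3
123 [490. 262. 123.] [395. 233. 123.] [442.6 247.5 123. ] 99.7
128 [487. 266. 128.] [393. 237. 128.] [439.8 251.5 128. ] 98.8
```

```bash
python3 - <<'E'
from h import *
c=dict(np.load('scene1.npz')); P=points(c)
for u,v in((75,35),(75,45),(72,52),(85,40),(320,60),(318,85),(320,100),(340,85)):
    print(u,v,P[233+v//5,270+u//5].round().tolist(),c['color'][233+v//5,270+u//5])
t=dict(np.load('top1.npz'));Q=points(t)
for u,v in((85,105),(110,100),(120,110),(150,150),(140,350),(170,370),(190,385),(200,335)):
    print('top',u,v,Q[242-50+v//5,236-40+u//5].round().tolist())
E
```

```text
75 35 [462.0, 294.0, 173.0] [85 85 86]
75 45 [462.0, 294.0, 168.0] [93 91 89]
72 52 [464.0, 294.0, 165.0] [125 129 112]
85 40 [460.0, 290.0, 169.0] [45 49 29]
320 60 [374.0, 270.0, 189.0] [126 125 125]
318 85 [376.0, 269.0, 176.0] [119 119 115]
320 100 [373.0, 270.0, 170.0] [129 130 125]
340 85 [369.0, 263.0, 174.0] [45 41 38]
top 85 105 [486.0, 285.0, 267.0]
top 110 100 [489.0, 275.0, 260.0]
top 120 110 [486.0, 276.0, 239.0]
top 150 150 [471.0, 273.0, 189.0]
top 140 350 [377.0, 257.0, 260.0]
top 170 370 [369.0, 242.0, 265.0]
top 190 385 [361.0, 240.0, 233.0]
top 200 335 [382.0, 246.0, 184.0]
```

The pad edges agree in xy with the TCP, at about (421,271). Their height reads higher than expected, so I'll lower partway and check again.

Request:
servo_tool(
  commands=[
    [0.002, -0.001, 0.055, 0, 0, -0.003, -1],
    [0.002, -0.001, 0.055, 0, 0, -0.003, -1],
    [0.002, -0.001, 0.055, 0, 0, -0.003, -1],
    [0.002, -0.001, 0.055, 0, 0, -0.003, -1],
  ],
)

```text
time: 3.2
tool_pos: [422.4, 274.8, 57.1]
ee_rot: [179.9, -0.0, 106.6]
contact_force: [0.4, -0.2, -0.7]
grip_width: 1.002
grasp_force: 0.0
```

```bash
python3 - <<'E'
from h import *
print(manip.sense()['tool_pos'],manip.pinch_z)
c=cam('scene'); np.savez('scene2.npz',**c); P=points(c)
u,v=310,290; a=c['color'][v-50:v+30,u-40:u+40]
cv2.imwrite('pics/b.png',cv2.resize(a,(480,480),interpolation=cv2.INTER_CUBIC))
for col in (280,282,284,286,288,330,332,334,336): print(col,[(r,P[r,col].round().tolist()) for r in range(240,284,3) if P[r,col,2]>25][-3:])
E
```

```text
[422.40365245 274.78181661  57.11819971] 18.700000000000003
280 [(243, [473.0, 295.0, 160.0]), (246, [473.0, 296.0, 154.0]), (249, [469.0, 301.0, 153.0])]
282 [(255, [470.0, 296.0, 132.0]), (258, [470.0, 297.0, 124.0]), (261, [470.0, 297.0, 117.0])]
284 [(258, [463.0, 299.0, 130.0]), (261, [463.0, 299.0, 122.0]), (264, [464.0, 299.0, 114.0])]
286 [(258, [458.0, 299.0, 133.0]), (261, [460.0, 297.0, 122.0]), (264, [460.0, 298.0, 115.0])]
288 [(258, [462.0, 289.0, 123.0]), (261, [461.0, 290.0, 116.0]), (264, [460.0, 292.0, 110.0])]
330 [(252, [379.0, 273.0, 172.0]), (255, [376.0, 279.0, 171.0]), (258, [378.0, 275.0, 159.0])]
332 [(270, [374.0, 273.0, 129.0]), (273, [374.0, 272.0, 119.0]), (276, [373.0, 273.0, 113.0])]
334 [(270, [370.0, 272.0, 130.0]), (273, [371.0, 271.0, 121.0]), (276, [371.0, 269.0, 111.0])]
336 [(267, [369.0, 267.0, 135.0]), (270, [369.0, 266.0, 125.0]), (273, [369.0, 266.0, 117.0])]
```

View pics/b.png

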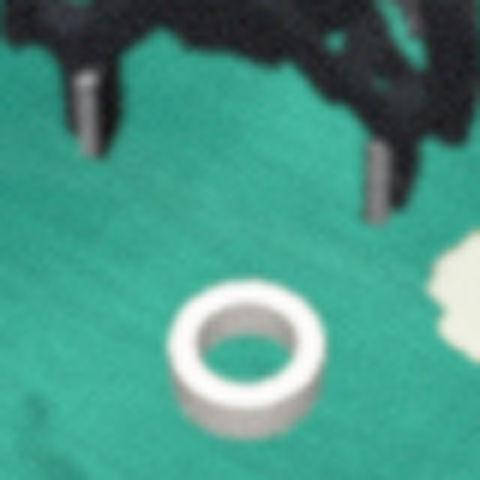

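The fingers are about 50 mm above the TCP reading, clear of the ring at crop (247,350). I'll step down further and re-measure.

Request:
servo_tool(
  commands=[
    [0, 0, 0.047, 0, 0, 0, -1],
    [0, 0, 0.047, 0, 0, 0, -1],
    [0, 0, 0.047, 0, 0, 0, -1],
    [0, 0, 0.047, 0, 0, 0, -1],
  ],
)

```text
time: 3.75
tool_pos: [422.2, 274.9, 9.9]
ee_rot: [179.9, -0.0, 106.6]
contact_force: [1.0, -0.5, 0.4]
grip_width: 1.0
grasp_force: 0.0
```

```bash
python3 - <<'E'
from h import *
c=cam('scene'); print(manip.sense()['tool_pos'],manip.sense()['contact_force']);np.savez('scene3.npz',**c); P=points(c)
u,v=310,290
a=c['color'][v-50:v+30,u-40:u+40]
cv2.imwrite('pics/c.png',cv2.resize(a,(480,480),interpolation=cv2.INTER_CUBIC))
for col in range(278,345,3): print(col,[(r,P[r,col].round().tolist()) for r in range(240,310,2) if P[r,col,2]>25][-2:])
E
```

```text
[422.13710392 274.78474169   9.7463915 ] [-1.52726949 -0.52455777 -0.41031272]
278 [(262, [478.0, 299.0, 111.0]), (264, [478.0, 300.0, 107.0])]
281 [(268, [469.0, 302.0, 102.0]), (292, [143.0, 673.0, 644.0])]
284 [(276, [468.0, 297.0, 75.0]), (278, [468.0, 297.0, 69.0])]
287 [(280, [143.0, 673.0, 644.0]), (282, [460.0, 298.0, 64.0])]
290 [(276, [462.0, 285.0, 68.0]), (278, [462.0, 286.0, 62.0])]
293 [(266, [443.0, 299.0, 121.0]), (298, [143.0, 673.0, 644.0])]
296 [(262, [436.0, 298.0, 135.0]), (264, [437.0, 297.0, 128.0])]
299 [(260, [430.0, 297.0, 143.0]), (262, [430.0, 297.0, 137.0])]
302 [(264, [429.0, 289.0, 125.0]), (266, [430.0, 287.0, 118.0])]
305 [(266, [424.0, 287.0, 122.0]), (284, [143.0, 673.0, 644.0])]
308 [(264, [418.0, 286.0, 130.0]), (266, [418.0, 285.0, 123.0])]
311 [(266, [413.0, 283.0, 125.0]), (268, [413.0, 284.0, 120.0])]
314 [(266, [407.0, 282.0, 127.0]), (268, [407.0, 282.0, 122.0])]
317 [(266, [397.0, 287.0, 138.0]), (268, [402.0, 280.0, 123.0])]
320 [(268, [393.0, 284.0, 133.0]), (270, [393.0, 284.0, 127.0])]
323 [(274, [387.0, 283.0, 119.0]), (286, [143.0, 673.0, 644.0])]
326 [(272, [381.0, 282.0, 127.0]), (274, [381.0, 281.0, 121.0])]
329 [(274, [377.0, 278.0, 121.0]), (276, [378.0, 275.0, 112.0])]
332 [(290, [373.0, 271.0, 72.0]), (292, [372.0, 273.0, 68.0])]
335 [(288, [369.0, 267.0, 76.0]), (290, [369.0, 267.0, 69.0])]
338 [(286, [366.0, 261.0, 77.0]), (288, [367.0, 258.0, 68.0])]
341 [(280, [357.0, 268.0, 108.0]), (302, [143.0, 673.0, 644.0])]
344 [(280, [350.0, 269.0, 113.0]), (282, [351.0, 266.0, 104.0])]
```

View pics/c.png

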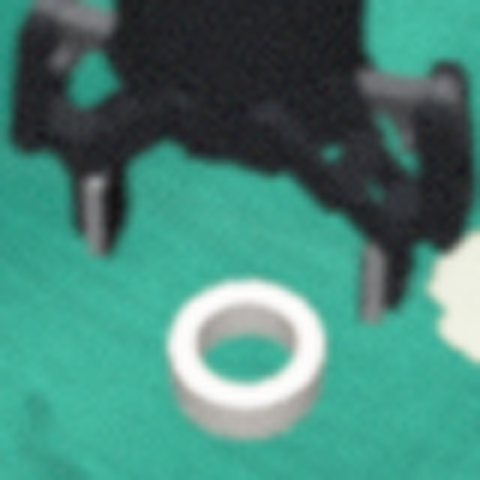

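The crop shows the fingertips at (97,250) and (373,320), still about 62 mm up by depth while the state says TCP z = 9.8. The gripper is therefore consistently about 39 mm higher than the reading, by both tips and gripper body. The xy is fine. I'll descend by vision and watch the force.

Request:
servo_tool(
  commands=[
    [0, 0, 0.02, 0, 0, 0, -1],
    [0, 0, 0.03, 0, 0, 0, -1],
    [0, 0, 0.036, 0, 0, 0, -1],
    [0, 0, 0.036, 0, 0, 0, -1],
  ],
)

```text
time: 4.3
tool_pos: [421.2, 274.2, -27.7]
ee_rot: [-180.0, -0.0, 106.6]
contact_force: [1.0, 0.4, 1.0]
grip_width: 0.999
grasp_force: 0.0
```

```bash
python3 - <<'E'
from h import *
c=cam('scene'); print(manip.sense()['tool_pos'],manip.sense()['contact_force']); P=points(c)
for col in range(283,293): print(col,[(r,P[r,col].round().tolist()) for r in range(240,310,1) if 5<P[r,col,2]<200][-3:])
for col in range(329,341): print(col,[(r,P[r,col].round().tolist()) for r in range(240,320,1) if 5<P[r,col,2]<200][-3:])
E
```

```text
[421.34125479 274.28308897 -27.44568166] [ 0.2407668  -0.3992532  -0.16381466]
283 [(280, [468.0, 301.0, 68.0]), (281, [468.0, 301.0, 64.0]), (282, [467.0, 302.0, 63.0])]
284 [(288, [471.0, 296.0, 37.0]), (289, [470.0, 297.0, 35.0]), (290, [471.0, 297.0, 31.0])]
285 [(289, [469.0, 295.0, 33.0]), (290, [468.0, 296.0, 32.0]), (291, [468.0, 296.0, 29.0])]
286 [(289, [464.0, 298.0, 39.0]), (290, [463.0, 299.0, 38.0]), (291, [468.0, 294.0, 26.0])]
287 [(292, [462.0, 298.0, 32.0]), (293, [462.0, 299.0, 29.0]), (294, [464.0, 296.0, 23.0])]
288 [(292, [459.0, 299.0, 35.0]), (293, [460.0, 298.0, 30.0]), (294, [460.0, 297.0, 26.0])]
289 [(292, [458.0, 297.0, 33.0]), (293, [457.0, 298.0, 32.0]), (294, [458.0, 297.0, 27.0])]
290 [(292, [459.0, 292.0, 27.0]), (293, [460.0, 292.0, 23.0]), (294, [458.0, 294.0, 23.0])]
291 [(290, [460.0, 288.0, 29.0]), (291, [460.0, 288.0, 25.0]), (292, [460.0, 288.0, 22.0])]
292 [(288, [462.0, 281.0, 27.0]), (289, [461.0, 282.0, 25.0]), (290, [462.0, 281.0, 21.0])]
329 [(288, [378.0, 275.0, 78.0]), (289, [378.0, 274.0, 74.0]), (290, [378.0, 274.0, 71.0])]
330 [(303
[... 302 characters left out ...]
304, [369.0, 271.0, 30.0]), (305, [369.0, 271.0, 28.0])]
334 [(301, [370.0, 265.0, 33.0]), (302, [370.0, 266.0, 32.0]), (303, [369.0, 267.0, 30.0])]
335 [(301, [368.0, 266.0, 36.0]), (302, [368.0, 265.0, 32.0]), (303, [368.0, 265.0, 29.0])]
336 [(301, [365.0, 267.0, 39.0]), (302, [366.0, 265.0, 32.0]), (303, [366.0, 264.0, 29.0])]
337 [(300, [364.0, 265.0, 41.0]), (301, [364.0, 265.0, 37.0]), (302, [364.0, 264.0, 33.0])]
338 [(297, [365.0, 259.0, 43.0]), (298, [366.0, 259.0, 39.0]), (299, [367.0, 256.0, 32.0])]
339 [(292, [361.0, 265.0, 67.0]), (293, [361.0, 264.0, 63.0]), (294, [367.0, 252.0, 43.0])]
340 [(291, [360.0, 264.0, 70.0]), (292, [359.0, 264.0, 67.0]), (293, [359.0, 265.0, 66.0])]
```

Request:
servo_tool(
  commands=[
    [0, 0, 0.006, 0, 0, 0, -1],
    [0, 0, 0.01, 0, 0, 0, -1],
    [0, 0, 0.01, 0, 0, 0, -1],
    [0, 0, 0.01, 0, 0, 0, 1],
    [0, 0, 0.01, 0, 0, 0, 1],
    [0, 0, 0.01, 0, 0, 0, 1],
    [0, 0, 0.01, 0, 0, 0, 1],
    [0, 0, 0.01, 0, 0, 0, 1],
    [0, 0, 0.01, 0, 0, 0, 1],
    [0, 0, 0.01, 0, 0, 0, 1],
  ],
  squeeze=40,
)

```text
time: 5.6
tool_pos: [421.4, 274.3, -37.2]
ee_rot: [180.0, -0.0, 106.6]
contact_force: [-1.7, -1.5, 5.2]
grip_width: 0.588
grasp_force: 41.2
```

Request:
servo_tool(
  commands=[
    [0, 0, -0.03, 0, 0, 0, 1],
    [0, 0, -0.06, 0, 0, 0, 1],
    [0, 0, -0.1, 0, 0, 0, 1],
    [0, 0, -0.1, 0, 0, 0, 1],
    [0, 0, -0.1, 0, 0, 0, 1],
  ],
)

```text
time: 6.22
tool_pos: [421.0, 274.0, 61.9]
ee_rot: [-180.0, -0.0, 106.6]
contact_force: [-0.7, 0.3, -1.9]
grip_width: 0.583
grasp_force: 42.2
```

```bash
python3 go.py 576.5 -17.5 63 106.5; python3 - <<'E'
from h import *
c=cam('scene');P=points(c);s=manip.sense();print(s['tool_pos'],s['contact_force'],s['grip_width'])
hsv=cv2.cvtColor(c['color'],cv2.COLOR_BGR2HSV)
m=(hsv[...,2]>130)&(hsv[...,1]<70)&(abs(P[...,0]-421)<45)&(abs(P[...,1]-274)<45)&(P[...,2]>80)
q=P[m];print(len(q),q.min(0).round(),q.max(0).round(),q.mean(0).round(1)); 
t=q[q[:,2]>np.percentile(q[:,2],50)];print(np.percentile(q[:,2],[2,50,98]),np.percentile(q[:,:2],[2,98],axis=0).mean(0))
E
```

```text
shift m [-0.3238  0.0657 -0.0011] turn rad [-0.0003 -0.      0.002 ]
[420.59236813 273.79521794  61.4311247 ] [ 0.59086013 -0.86863706 -1.35915989] 0.5851545196879381
1150 [376. 247.  97.] [453. 319. 491.] [411.8 289.4 252. ]
[100.78073781 278.91836912 487.04353879] [411.0350255  285.16771962]
```

Request:
servo_tool(
  commands=[
    [-0.06, 0.012, 0, 0, 0, 0.002, 1],
    [-0.12, 0.024, 0, 0, 0, 0.002, 1],
    [-0.18, 0.036, 0, 0, 0, 0.002, 1],
    [-0.24, 0.048, 0, 0, 0, 0.002, 1],
    [-0.29, 0.058, 0, 0, 0, 0.002, 1],
    [-0.324, 0.066, 0, 0, 0, 0.002, 1],
    [-0.324, 0.066, 0, 0, 0, 0.002, 1],
    [-0.324, 0.066, 0, 0, 0, 0.002, 1],
    [-0.324, 0.066, 0, 0, 0, 0.002, 1],
  ],
)

```text
time: 7.4
tool_pos: [576.4, -16.4, 61.9]
ee_rot: [-179.9, -0.0, 106.6]
contact_force: [0.8, -0.2, -1.3]
grip_width: 0.589
grasp_force: 42.2
```

```bash
python3 go.py 576.5 -17.5 63 106.5; python3 - <<'E'
from h import *
ims=[]
for n in('scene','top'):
    c=cam(n); np.savez(n+'4.npz',**c); p=c['R']@np.array([576,-18,80])+c['t']; u,v=(p[:2]/p[2]*c['f']+[c['cx'],c['cy']]).astype(int)
    print(n,u,v); ims.append(cv2.resize(c['color'][v-40:v+40,u-32:u+32],(400,500),interpolation=cv2.INTER_CUBIC))
cv2.imwrite('pics/d.png',np.hstack(ims))
E
```

```text
shift m [-0.0011 -0.0002 -0.0011] turn rad [-0.001  -0.0006  0.0012]
scene 324 180
top 346 186
```

View pics/d.png

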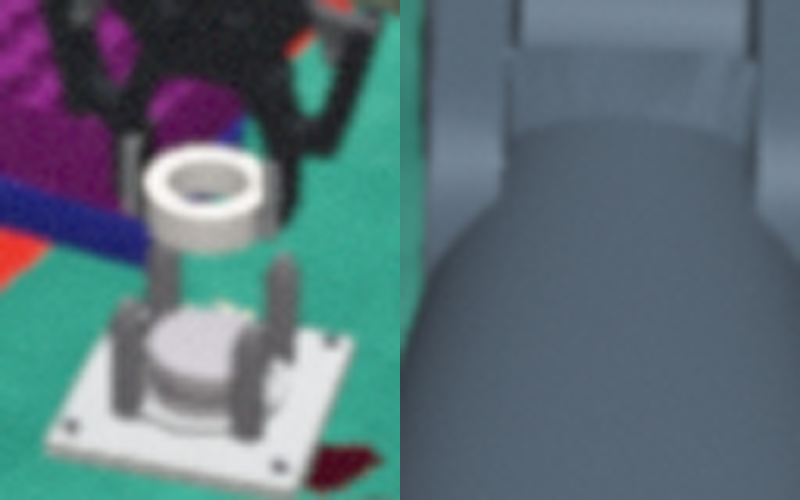

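The crop shows the ring level in the grip, with its top ellipse centred near (205,184), above the four posts with tips near (163,240), (283,262), (125,305) and (247,328). The top camera is blocked by the arm.

```bash
python3 - <<'E'
from h import *
c=dict(np.load('scene4.npz'));P=points(c)
S=lambda x,y,z:ray(c,324-32+x/6.25-.42,180-40+y/6.25-.42,z)
hsv=cv2.cvtColor(c['color'],cv2.COLOR_BGR2HSV)
m=((hsv[...,2]>195)&(hsv[...,1]<60)).astype(np.uint8); m[:160]=0;m[182:]=0;m[:,:312]=0;m[:,340:]=0
cs,_=cv2.findContours(m,cv2.RETR_EXTERNAL,cv2.CHAIN_APPROX_NONE); k=max(cs,key=cv2.contourArea); e=cv2.fitEllipse(k);print('ellipse',e)
for z in(115,119): print(z,ray(c,*e[0],z).round(1))
q=P[m>0];q=q[(q[:,2]>90)&(q[:,2]<140)];print(len(q),q.mean(0).round(1),np.percentile(q[:,2],[5,50,95]))
print('posts',np.mean([S(*a,70) for a in((163,240),(283,257),(247,326),(125,302))],0).round(1))
print('plate',(S(47,445,12)/2+S(354,342,12)/2).round(1))
b=S(208,348,36);print('body',b.round(1))
E
```

```text
ellipse ((324.5156555175781, 169.1625518798828), (11.245338439941406, 18.312211990356445), 90.98135375976562)
115 [577.4 -18.4 115. ]
119 [574.2 -13.1 119. ]
112 [576.  -15.8 116.6] [111.24603263 117.52717544 119.47714966]
posts [574.7 -14.6  70. ]
plate [572.5 -13.5  12. ]
body [571.8 -14.   36. ]
```

Request:
servo_tool(
  commands=[
    [0, 0, 0.02, 0, 0, 0, 1],
    [0, 0, 0.03, 0, 0, 0, 1],
    [0, 0, 0.036, 0, 0, 0, 1],
    [0, 0, 0.042, 0, 0, 0, 1],
    [0, 0, 0.048, 0, 0, 0, 1],
    [0, 0, 0.054, 0, 0, 0, 1],
    [0, 0, 0.058, 0, 0, 0, 1],
    [0, 0, 0.058, 0, 0, 0, 1],
  ],
)

```text
time: 8.5
tool_pos: [576.9, -17.4, 4.0]
ee_rot: [-180.0, -0.0, 106.5]
contact_force: [0.7, -0.8, -0.6]
grip_width: 0.591
grasp_force: 42.2
```

Request:
servo_tool(
  commands=[
    [0, 0, 0.002, 0, 0, 0, 1],
    [0, 0, 0.003, 0, 0, 0, 1],
    [0, 0, 0.004, 0, 0, 0, 1],
    [0, 0, 0.005, 0, 0, 0, 1],
    [0, 0, 0.005, 0, 0, 0, 1],
  ],
)

```text
time: 9.12
tool_pos: [577.1, -17.4, -0.7]
ee_rot: [-180.0, -0.0, 106.5]
contact_force: [0.7, 0.2, -1.4]
grip_width: 0.586
grasp_force: 42.2
```

Request:
servo_tool(
  commands=[
    [0, 0, 0.001, 0, 0, 0, 1],
    [0, 0, 0.0015, 0, 0, 0, 1],
    [0, 0, 0.0015, 0, 0, 0, 1],
  ],
)

```text
time: 9.5
tool_pos: [577.3, -17.4, -1.2]
ee_rot: [180.0, 0.0, 106.5]
contact_force: [-3.7, 0.4, 9.5]
grip_width: 0.588
grasp_force: 43.2
```

Request:
servo_tool(
  commands=[
    [0, 0, 0, 0, 0, 0, -1],
    [0, 0, 0, 0, 0, 0, -1],
    [0, 0, 0, 0, 0, 0, -1],
    [0, 0, 0, 0, 0, 0, -1],
    [0, 0, 0, 0, 0, 0, -1],
    [0, 0, -0.03, 0, 0, 0, -1],
    [0, 0, -0.07, 0, 0, 0, -1],
    [0, 0, -0.12, 0, 0, 0, -1],
    [0, 0, -0.12, 0, 0, 0, -1],
  ],
)

```text
time: 10.62
tool_pos: [579.7, -17.5, 121.8]
ee_rot: [179.6, 0.1, 106.5]
contact_force: [0.2, -0.3, -0.5]
grip_width: 1.001
grasp_force: 0.0
```

```bash
python3 go.py 578 270 118 106.5; python3 - <<'E'
from h import *
c=cam('scene');P=points(c);cv2.imwrite('pics/e.png',cv2.resize(c['color'][145:225,285:365],(480,480),interpolation=cv2.INTER_CUBIC))
hsv=cv2.cvtColor(c['color'],cv2.COLOR_BGR2HSV)
m=(hsv[...,2]>180)&(hsv[...,1]<60);m[:175]=0;m[205:]=0;m[:,:310]=0;m[:,340:]=0
q=P[m];q=q[(q[:,2]>45)&(q[:,2]<66)];print(len(q),q.mean(0).round(1),np.percentile(q[:,2],[5,50,95]))
E
```

```text
shift m [0.2761 0.08   0.0037] turn rad [0.0066 0.0021 0.0001]
129 [576.5 -18.5  53.7] [48.81055641 54.098648   56.32172961]
```

View pics/e.png

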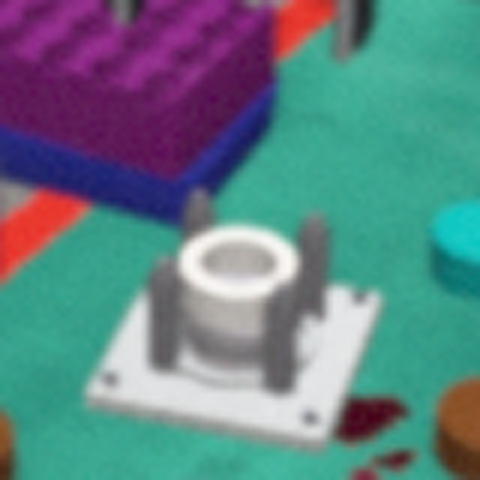

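The spacer sits flat between the posts. Its top ellipse is at crop (238,262) and its height reads about 55, against 56 expected. Next is the disc.

Request:
servo_tool(
  commands=[
    [0.06, 0.017, 0, 0, 0, 0, -1],
    [0.12, 0.034, 0, 0, 0, 0, -1],
    [0.18, 0.052, 0, 0, 0, 0, -1],
    [0.23, 0.067, 0, 0, 0, 0, -1],
    [0.276, 0.08, 0.004, 0.006, 0.002, 0, -1],
    [0.276, 0.08, 0.004, 0.006, 0.002, 0, -1],
    [0.276, 0.08, 0.03, 0.006, 0.002, 0, -1],
    [0.276, 0.08, 0.06, 0.006, 0.002, 0, -1],
    [0.276, 0.08, 0.06, 0.006, 0.002, 0, -1],
    [0.276, 0.08, 0.06, 0.006, 0.002, 0, -1],
  ],
)

```text
time: 11.92
tool_pos: [575.6, 269.4, 58.3]
ee_rot: [-179.7, -0.1, 106.5]
contact_force: [-0.4, 0.0, 0.7]
grip_width: 1.0
grasp_force: 0.0
```

```bash
python3 go.py 578 270 -22 106.5; python3 - <<'E'
from h import *
print(manip.sense()['tool_pos'])
c=cam('scene');P=points(c);cv2.imwrite('pics/f.png',cv2.resize(c['color'][210:290,215:295],(480,480),interpolation=cv2.INTER_CUBIC))
hsv=cv2.cvtColor(c['color'],cv2.COLOR_BGR2HSV)
m=(hsv[...,1]>150)&(hsv[...,2]>90)&((hsv[...,0]<8)|(hsv[...,0]>172));m[:245]=0;m[290:]=0;m[:,:235]=0;m[:,275:]=0
q=P[m];w=q[(q[:,2]>20)&(q[:,2]<50)];print('stub',len(w),w.mean(0).round(1));w=w[w[:,2]>40];print('stubtop',len(w),w.mean(0).round(1))
d=(P[...,2]>85)&(P[...,2]<130)&(abs(P[...,0]-578)<60)&(abs(P[...,1]-270)<35)
for s in(1,-1):
    w=P[d&(s*((P[...,0]-578)*.959+(P[...,1]-270)*.284)>20)];w=w[w[:,2]<100+0];print(s,len(w),w.mean(0).round(1),w.min(0).round(),w.max(0).round())
E
```

```text
shift m [-0.0002  0.0029  0.0803] turn rad [-0.0061 -0.002  -0.0006]
[575.64108645 269.3757066   58.32216122]
stub 89 [573.5 274.2  35.2]
stubtop 36 [575.6 272.6  42.7]<stdin>:9: RuntimeWarning: Mean of empty slice.
  ret = um.true_divide(
Traceback (most recent call last):
ValueError: zero-size array to reduction operation minimum which has no identity
```

View pics/f.png

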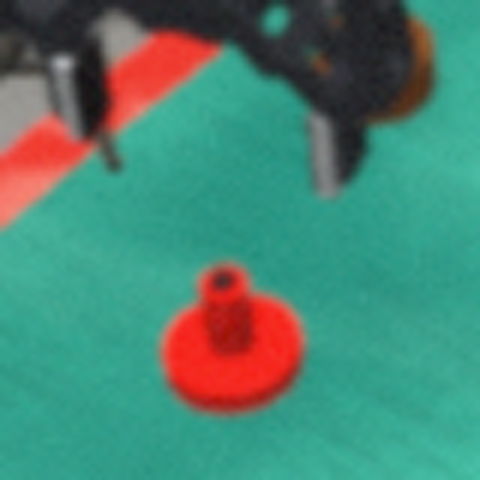

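The open fingers straddle the disc. Fingertips are at crop (85,135) and (327,190), and the stub top is at (223,278).

Request:
servo_tool(
  commands=[
    [0, 0.003, 0.03, -0.006, -0.002, 0, -1],
    [0, 0.003, 0.055, -0.006, -0.002, 0, -1],
    [0.001, 0.003, 0.07, -0.006, -0.002, 0, -1],
    [0.001, 0.003, 0.08, -0.006, -0.002, 0, -1],
    [0.001, 0.003, 0.08, -0.006, -0.002, 0, -1],
    [0.001, 0.003, 0.08, -0.006, -0.002, 0, 1],
    [0.001, 0.003, 0.08, -0.006, -0.002, 0, 1],
    [0.001, 0.003, 0.08, -0.006, -0.002, 0, 1],
    [0.001, 0.003, 0.08, -0.006, -0.002, 0, 1],
    [0.001, 0.003, 0.08, -0.006, -0.002, 0, 1],
    [0.001, 0.003, 0.08, -0.006, -0.002, 0, 1],
    [0.001, 0.003, 0.08, -0.006, -0.002, 0, 1],
    [0.001, 0.003, 0.08, -0.006, -0.002, 0, 1],
    [0.001, 0.003, 0.08, -0.006, -0.002, 0, 1],
  ],
)

```text
time: 13.72
tool_pos: [577.7, 271.9, -21.8]
ee_rot: [180.0, -0.0, 106.5]
contact_force: [-1.2, -0.0, 5.0]
grip_width: 0.195
grasp_force: 39.1
```

Request:
servo_tool(
  commands=[
    [0, 0, -0.03, 0, 0, 0, 1],
    [0, 0, -0.07, 0, 0, 0, 1],
    [0, 0, -0.105, 0, 0, 0, 1],
    [0, 0, -0.105, 0, 0, 0, 1],
    [0, 0, -0.105, 0, 0, 0, 1],
  ],
)

```text
time: 14.35
tool_pos: [577.1, 271.6, 82.0]
ee_rot: [-179.9, 0.0, 106.5]
contact_force: [-0.3, -0.1, -1.5]
grip_width: 0.201
grasp_force: 39.1
```

```bash
python3 go.py 577 -17.5 83 106.5
```

```text
shift m [-0.2772 -0.0822 -0.0009] turn rad [-0.001  0.     0.   ]
```

Request:
servo_tool(
  commands=[
    [-0.05, -0.015, 0, 0, 0, 0, 1],
    [-0.1, -0.03, 0, 0, 0, 0, 1],
    [-0.15, -0.045, 0, 0, 0, 0, 1],
    [-0.2, -0.06, 0, 0, 0, 0, 1],
    [-0.25, -0.075, 0, 0, 0, 0, 1],
    [-0.277, -0.082, 0, 0, 0, 0, 1],
    [-0.277, -0.082, 0, 0, 0, 0, 1],
    [-0.277, -0.082, 0, 0, 0, 0, 1],
    [-0.277, -0.082, 0, 0, 0, 0, 1],
  ],
)

```text
time: 15.48
tool_pos: [577.3, -16.1, 82.3]
ee_rot: [-180.0, -0.0, 106.6]
contact_force: [-0.4, 0.3, -0.2]
grip_width: 0.199
grasp_force: 39.1
```

```bash
python3 go.py 577 -17.5 34 106.5; python3 - <<'E'
from h import *
c=cam('scene');P=points(c);cv2.imwrite('pics/g.png',cv2.resize(c['color'][145:225,285:365],(480,480),interpolation=cv2.INTER_CUBIC))
hsv=cv2.cvtColor(c['color'],cv2.COLOR_BGR2HSV)
m=(hsv[...,1]>150)&(hsv[...,2]>70)&((hsv[...,0]<8)|(hsv[...,0]>172))&(abs(P[...,0]-577)<50)&(abs(P[...,1]+17)<50)&(P[...,2]>85)
q=P[m];print(len(q),q.mean(0).round(1),np.percentile(q,[2,98],axis=0).round(1).tolist())
E
```

```text
shift m [-0.0013 -0.0006  0.0483] turn rad [-0.0008 -0.0005  0.0013]
221 [571.1  -7.5 125.6] [[550.0, -32.5, 107.9], [595.6, 8.6, 186.5]]
```

View pics/g.png

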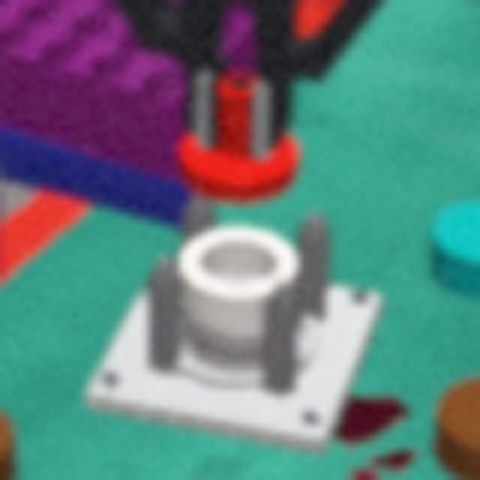

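The disc is level and its centre (239,155) is aligned above the seated ring (238,262). I'll lower it.

Request:
servo_tool(
  commands=[
    [-0.001, 0, 0.015, 0, 0, 0, 1],
    [-0.001, 0, 0.023, 0, 0, 0, 1],
    [-0.001, 0, 0.03, 0, 0, 0, 1],
    [-0.001, 0, 0.036, 0, 0, 0, 1],
    [-0.001, 0, 0.041, 0, 0, 0, 1],
    [-0.001, 0, 0.045, 0, 0, 0, 1],
    [-0.001, 0, 0.046, 0, 0, 0, 1],
    [-0.001, 0, 0.047, 0, 0, 0, 1],
    [-0.001, 0, 0.047, 0, 0, 0, 1],
  ],
)

```text
time: 16.65
tool_pos: [577.9, -18.1, 35.9]
ee_rot: [180.0, -0.0, 106.5]
contact_force: [-0.4, 0.9, -0.4]
grip_width: 0.195
grasp_force: 39.1
```

Request:
servo_tool(
  commands=[
    [0, 0, 0.001, 0, 0, 0, 1],
    [0, 0, 0.0015, 0, 0, 0, 1],
    [0, 0, 0.002, 0, 0, 0, 1],
    [0, 0, 0.002, 0, 0, 0, 1],
  ],
)

```text
time: 17.15
tool_pos: [577.9, -18.1, 34.2]
ee_rot: [180.0, 0.0, 106.5]
contact_force: [-1.1, -0.2, 5.1]
grip_width: 0.198
grasp_force: 39.5
```

Request:
servo_tool(
  commands=[
    [0, 0, 0, 0, 0, 0, -1],
    [0, 0, 0, 0, 0, 0, -1],
    [0, 0, 0, 0, 0, 0, -1],
    [0, 0, 0, 0, 0, 0, -1],
    [0, 0, 0, 0, 0, 0, -1],
    [0, 0, 0, 0, 0, 0, -1],
    [0, 0, 0, 0, 0, 0, -1],
    [0, 0, -0.03, 0, 0, 0, -1],
    [0, 0, -0.07, 0, 0, 0, -1],
    [0, 0, -0.12, 0, 0, 0, -1],
    [0, 0, -0.12, 0, 0, 0, -1],
    [0, 0, -0.12, 0, 0, 0, -1],
  ],
)

```text
time: 18.65
tool_pos: [577.7, -18.1, 153.4]
ee_rot: [-180.0, -0.0, 106.5]
contact_force: [0.1, -0.7, -0.3]
grip_width: 1.004
grasp_force: 0.0
```

```bash
python3 - <<'E'
from h import *
c=cam('scene');P=points(c);cv2.imwrite('pics/h.png',cv2.resize(c['color'][145:225,285:365],(480,480),interpolation=cv2.INTER_CUBIC))
hsv=cv2.cvtColor(c['color'],cv2.COLOR_BGR2HSV)
m=(hsv[...,1]>150)&(hsv[...,2]>70)&((hsv[...,0]<8)|(hsv[...,0]>172))&(abs(P[...,0]-577)<40)&(abs(P[...,1]+17)<40)&(P[...,2]>45)
q=P[m];print(len(q),np.histogram(q[:,2],bins=range(44,124,4)),q[q[:,2]>97].mean(0),q[(q[:,2]>64)&(q[:,2]<71)].mean(0))
E
```

```text
228 (array([  0,   0,   0,   5,  17, 101,  37,  10,  10,   7,   6,   8,   6,
        16,   5,   0,   0,   0,   0]), array([ 44,  48,  52,  56,  60,  64,  68,  72,  76,  80,  84,  88,  92,
        96, 100, 104, 108, 112, 116, 120])) [575.91957067 -16.88432438  99.25748645] [573.18531    -13.1150426   67.01336638]
```

View pics/h.png

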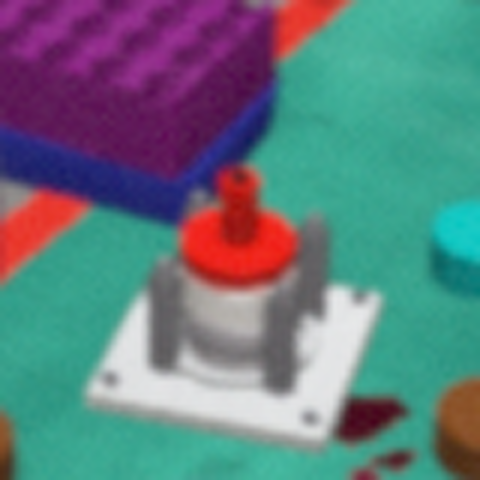

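The disc lies flat on the spacer inside the posts, centred at crop (239,245) with the stub top at (238,180). The disc top reads about 67 and the stub about 99, against 68 and 100 expected. The gripper is clear.

```bash
python3 -c "
from bench import manip;print(manip.job_done())"
```

```text
the job is handed in; nothing more can be done
None
```

I set the white spacer on the body and then the red disc on it, stub up; the last picture shows both flat and fully down inside the posts, and I handed the job in at about 19 s with the gripper clear.

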